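# Rotate and restock the packing-bench lane rack, then post the delivery's stock tag

## Robot

A 6-joint arm with a two-finger parallel gripper is mounted at the origin on the work surface. World frame = base frame: x ahead of the robot, y to its left, z up, the work surface at z = 0. Lengths are in m, angles in rad, forces in N, time in s.
With the tool pointing down it reaches from about 0.325 to 0.85 m from the base axis. Payload 4.4 kg.
Tool frame: the origin (TCP) lies at the very end of the fingers, on their centre line; the grasp point (between the pads) lies 19 mm behind it (manip.grip_point_offset is the distance from the TCP to the grasp point, in m); z points along the fingers, y is the line along which they close (so a half turn about z gives the same grasp; the last joint's range is limited). The gripper opens to 94 mm and grips with 3 to 60 N. Pads are 16 mm wide; open, the fingers measure 119 mm over their backs; the gripper's body (75 mm by 177 mm) begins 78 mm behind the grasp point.
Start: joints at [-1.496, 0.207, 1.542, -0, 1.393, -0.15], TCP at [0.129, -0.56, 0.205] pointing down, gripper open.
Joint ranges: [-2.73, 2.73], [-0.86, 2.22], [0.23, 2.46], [-1.11, 4.25], [0.08, 2.63], [-2.82, 2.82]. Speed limits (rad/s): [2.79, 2.79, 3.14, 3.14, 3.14, 3.14].

## Interface

Orientations are given as a unit quaternion [w, x, y, z].
In Python, from cell import manip, fingers, telemetry, viewer, job gives the robot as it stands. Calls block until the motion is done:
- manip.goto(position, orientation): joint-space move of the TCP to a pose.
- manip.line_to(position, ori=None, rate=0.15, until_force=None): straight line of the TCP; ori=None keeps the orientation; rate is the mean speed in m/s. With until_force (N) it stops when the force on the tool has changed by that much, and returns True; else False.
- manip.move_joints(angles): joint-space move.
- fingers.open_jaws() and fingers.grab(f_grip=None): open the fingers fully, or close them until they stop; f_grip is the grip in N (None keeps the last).
- manip.pause(seconds).
- manip.ik(position, orientation): joint angles nearest the present ones, or None.
- telemetry.sense(): the state.
- viewer.camera(name): name is "side" or "top" or "wrist"; returns (picture, depth): 384x512x3 uint8, red, green, blue; 384x512 float32, m along the optical axis (not along the pixel's ray), 0 where there is no reading.
- viewer.camera_model(name): a dict with "mtx" (3x3 intrinsics, pixels), "D" ([k1, k2, p1, p2, k3] as OpenCV has them; the pictures are not rectified), "pose" (4x4, takes a point from camera to world coordinates); the wrist camera has in their place "tool_from_camera" (4x4, takes a point from camera to tool coordinates, whose origin is the TCP and whose axes are the flange's). Camera axes: x right, y up, looking along -z (the intrinsics and any distortion apply to the point x, -y, -z); pixel columns grow to the right and rows downward; lengths in m; the calibration is good to about 2 mm. A picture is of the moment at which its call begins: read the wrist's pose just before it. camera_model takes no time and is no camera call.
A pose or a line that the arm cannot do raises manip.MotionError and nothing moves.
- job.job_done(): hands the job in; it is judged then, once.
Trained networks look in the newest picture that a camera, given by its name, has taken for a name from the list of things; names that differ only in an ending like _2 or _b are one class to them, and where a whole thing is asked for, a point or a joint stands for the part that bears it (a point fixed in the world has none). Each returns a list of dicts, best first, with "p" (0 to 1); they miss things now and then, are a little off and sometimes report something else, mostly with a low value. They report only what shows in the picture. A call takes as long as a camera call. They do not tell look-alikes from the thing itself.
- viewer.boxes_of(camera, target): "bbox" ([left, top, right, bottom] in pixels, round what is visible of it).
- viewer.outline_of(camera, target): "pixels" (384x512 bool, what is visible of it) and "bbox" ([left, top, right, bottom] in pixels, round what is visible of it).
- viewer.landmark_of(camera, target): "uv" ([column, row] in pixels: a listed point, or the origin of a listed thing).
The state is a dict: "time_s": time; "q": joint angles; "qvel": joint speeds; "joint_efforts": joint torques, N m; "tcp_pos": TCP position; "orientation": TCP orientation; "ft_force": force on the tool from outside, world axes, zero at the start; "wrist_torque": the same for the moment, N m; "grip_width": finger opening in m; "gripper_force": force on a finger pad.
Only numpy, scipy, OpenCV 4.12 (cv2) and the standard library are available. Lean on these libraries where they do the work, as an engineer would, in place of code of your own. Each camera call takes 0.05 s, during which the arm holds its last target. There are 200 camera calls.

## Task

Restock the two-lane rack, oldest stock first: in each lane pull the stock already there forward so that the row starts at the front lip (the end towards the robot), and stand all the new stock from the delivery tray behind it, cartons in the carton lane and tubs in the tub lane, upright and closed up with no gap as wide as a finger. Only when both rows are complete, post the stock tag from the tray's pocket through the slot of the tag box so that it drops right inside, and leave the other things on the bench alone.

Things in the scene. Friction and masses are not known exactly. Their poses are not given: they have to be found in the camera images.
- rack: fixed low steel bench rack with two parallel open-topped lanes, 290 x 202 mm, lane centre lines 59 mm either side of its middle; origin under its centre on the bench, x towards its back
- carton_lane (a point): point of the carton lane on the rack deck at the inner face of the front lip, on the lane's centre line. x runs to the back of the lane, y to its left, z up. Lane: 72 mm wide, 270 mm long inside, deck 30 mm above the bench; thin side rails, front lip (towards the robot) and back stop all rise 24 mm above the deck, so stock in it is gripped above them. Open above.
- tub_lane (a point): point of the tub lane on the rack deck at the inner face of the front lip, on the lane's centre line. x runs to the back of the lane, y to its left, z up. Lane: 72 mm wide, 270 mm long inside, deck 30 mm above the bench; thin side rails, front lip (towards the robot) and back stop all rise 24 mm above the deck, so stock in it is gripped above them. Open above.
- tray: fixed white plastic delivery tray, 270 x 230 mm with a rim 24 mm above the bench, floor 5 mm above the bench; origin under its centre. The new stock stands on it, in places 84 mm (x) and 110 mm (y) apart. A pocket (inside 74 x 12 mm, its rim 40 mm above the bench), centred at x +84, y +55 mm in the tray's frame, holds the stock tag upright
- carton_old1_c (a point): centre (half-way up) of the older carton, standing in the carton lane at the start: a square upright printed carton, 58 x 58 x 75 mm tall, about 0.16 kg; z up through its top, x and y square to its sides. 
- carton_new1_c (a point): centre (half-way up) of a new carton, standing on the delivery tray at the start; two or three of these are present: a square upright printed carton, 58 x 58 x 75 mm tall, about 0.16 kg; z up through its top, x and y square to its sides. 
- carton_new2_c (a point): centre (half-way up) of a new carton, standing on the delivery tray at the start; two or three of these are present: a square upright printed carton, 58 x 58 x 75 mm tall, about 0.16 kg; z up through its top, x and y square to its sides. 
- carton_new3_c (a point): centre (half-way up) of a new carton, standing on the delivery tray at the start; two or three of these are present: a square upright printed carton, 58 x 58 x 75 mm tall, about 0.16 kg; z up through its top, x and y square to its sides. 
- tub_old1_c (a point): centre (half-way up) of an older tub, standing in the tub lane at the start; one or two of these are present: an upright round lidded tub, 58 mm diameter, 70 mm tall, about 0.18 kg; z up through its lid. 
- tub_old2_c (a point): centre (half-way up) of an older tub, standing in the tub lane at the start; one or two of these are present: an upright round lidded tub, 58 mm diameter, 70 mm tall, about 0.18 kg; z up through its lid. 
- tub_new1_c (a point): centre (half-way up) of a new tub, standing on the delivery tray at the start: an upright round lidded tub, 58 mm diameter, 70 mm tall, about 0.18 kg; z up through its lid. 
- tub_new2_c (a point): centre (half-way up) of a new tub, standing on the delivery tray at the start: an upright round lidded tub, 58 mm diameter, 70 mm tall, about 0.18 kg; z up through its lid. 
- tag_centre (a point): centre of the stock tag, a flat hard plastic plate 70 (its x) x 8 (its y) x 100 mm tall (its z), 60 g; at the start it stands in the tray's pocket, its upper 65 mm clear above the pocket
- tag_box: fixed grey sheet-steel tag box, 100 (x) x 120 (y) x 150 mm tall, closed but for the slot in its top, hollow inside (walls 5 mm); origin under its centre
- slot (a point): centre of the slot in the tag box's top plate, at the plate's upper face (150 mm above the bench): a vertical through-slot 13 mm wide along x and 78 mm long along y, plate 6 mm thick, with flared steel guide lips that stand 11 mm above the plate all round, mouth about 34 mm wide. The tag goes in upright, 70 mm width along the slot, and drops to the box's floor once released
- dispenser: bystander, to be left alone: blue tape dispenser, 130 x 60 x 92 mm; origin under its centre
- tape_roll: bystander, to be left alone: roll of brown packing tape lying flat, 90 mm diameter, 45 mm high; origin under its centre
- mug: bystander, to be left alone: white mug, 95 mm tall; origin under its centre
Things that resemble listed ones, but are neither listed nor needed, are in the scene too. Leave any red or yellow look-alike of the part that bears tub_old1_c alone.

How it is judged:
By the outcome, as a careful person would: the job done as asked, in the order asked, and still so for the second after the job is handed in, with the robot touching nothing.
Of tub_old1, tub_old2 only 1 to 2 are there at a start; the rules pass over those that are not, and their reading is None.
Of carton_new1, carton_new2, carton_new3 only 2 to 3 are there at a start; the rules pass over those that are not, and their reading is None.
At some moment in a run one of carton_old1, carton_new1, carton_new2, carton_new3, tub_new1, tub_new2, tub_old1, tub_old2 may be knocked a few centimetres aside while the robot is not near it.
It also fails if it takes over 200 s, if anything falls off the work surface, if the arm or the gripper's body presses on something with over 40 N, if the wrist force passes 120 N, or if a joint passes its speed limit or range.

## Working session

There is one attempt and no reset: what is moved stays moved. The work goes in short steps, each a Python script; the robot and the scene stay as the last script left them, time stands still between calls to the robot, and variables do not carry over. Pictures are saved under pics/ and viewed, at most 14 in all, crops included, and the job is handed in when it is done.

```bash
ls; mkdir -p pics; cat > h.py <<'E'
import numpy as np, cv2
from cell import manip, fingers, telemetry, viewer, job
def save(cam,name):
    p,d=viewer.camera(cam); cv2.imwrite(f'pics/{name}.png',p[:,:,::-1]); np.save(f'pics/{name}_d.npy',d); return p,d
def pose(cam):
    m=viewer.camera_model(cam)
    return m, np.array(m['pose'])
def ray(cam,uv):
    m,P=pose(cam)
    n=cv2.undistortPoints(np.array([[uv]],float),np.array(m['mtx']),np.array(m['D']))[0,0]
    return P[:3,3], P[:3,:3]@np.array([n[0],-n[1],-1.])
def at_z(cam,uv,z):
    o,r=ray(cam,uv); return o+r*(z-o[2])/r[2]
def at_d(cam,uv,d):
    o,r=ray(cam,uv); return o+r*d
def cloud(cam,d):
    m,P=pose(cam); h,w=d.shape
    u,v=np.meshgrid(np.arange(w),np.arange(h))
    n=cv2.undistortPoints(np.stack([u,v],-1).reshape(-1,1,2).astype(float),np.array(m['mtx']),np.array(m['D']))[:,0]
    r=np.c_[n[:,0],-n[:,1],-np.ones(len(n))]@P[:3,:3].T
    X=P[:3,3]+r*d.reshape(-1,1); X[d.reshape(-1)==0]=np.nan
    return X.reshape(h,w,3)
E
python3 - <<'E'
from h import *
s=telemetry.sense(); print(s)
for c in ['top','side']:
    save(c,c+'0'); print(pose(c)[1].round(3), viewer.camera_model(c)['mtx'])
    for t in ['rack','carton_lane','tub_lane','tray','carton_old1_c','carton_new1_c','tub_old1_c','tub_new1_c','tag_centre','tag_box','slot','dispenser','tape_roll','mug']:
        print(c,t,[(np.round(x['uv']).tolist(),round(x['p'],2)) for x in viewer.landmark_of(c,t)])
a=np.hstack([cv2.imread('pics/top0.png'),cv2.imread('pics/side0.png')])
E
```

```text
pics
{'time_s': 0.0, 'q': array([-1.49550502e+00,  2.07397308e-01,  1.54291630e+00, -2.29377594e-05,
        1.39352235e+00, -1.50522378e-01]), 'qvel': array([-0.00014651, -0.00169441,  0.00040317, -0.00117998,  0.00095115,
        0.00023977]), 'joint_efforts': array([-1.51527358e-03, -3.70885205e+01, -2.81415278e+01,  6.96565001e-02,
        3.60705738e-02, -1.63697737e-04]), 'tcp_pos': array([ 0.1286501 , -0.55960162,  0.20432158]), 'orientation': array([-1.12128031e-03,  9.93631936e-01,  1.12669058e-01,  3.09026088e-05]), 'ft_force': array([-0.43205066, -0.89136967,  0.29066108]), 'wrist_torque': array([-0.00659155, -0.00661511, -0.01570228]), 'gripper_force': 0.0, 'grip_width': 0.09391791382517158}
[[-0.007  0.995 -0.095  0.456]
 [-1.    -0.007  0.006  0.005]
 [ 0.005  0.095  0.995  1.115]
 [ 0.     0.     0.     1.   ]] [[400.33288809   0.         256.09079903]
 [  0.         400.33288809 188.63014449]
 [  0.           0.           1.        ]]
top rack [([262.0, 183.0], 0.87)]
top carton_lane [([237.0, 231.0], 0.89)]
top tub_lane [([283.0, 230.0], 0.75), ([166.0, 128.0], 0.58)
[... 883 characters left out ...]
8.0], 0.72)]
side tub_lane [([309.0, 223.0], 0.66)]
side tray [([272.0, 322.0], 0.82)]
side carton_old1_c [([228.0, 220.0], 0.71)]
side carton_new1_c [([261.0, 328.0], 0.77)]
side tub_old1_c [([347.0, 230.0], 0.89), ([334.0, 208.0], 0.78), ([276.0, 209.0], 0.77), ([264.0, 194.0], 0.77), ([202.0, 194.0], 0.57)]
side tub_new1_c [([247.0, 286.0], 0.79)]
side tag_centre [([223.0, 311.0], 0.91), ([300.0, 196.0], 0.69), ([262.0, 328.0], 0.24)]
side tag_box [([302.0, 195.0], 0.56)]
side slot [([305.0, 160.0], 0.97), ([308.0, 301.0], 0.44)]
side dispenser [([166.0, 284.0], 0.97), ([302.0, 339.0], 0.49), ([229.0, 218.0], 0.42)]
side tape_roll [([191.0, 237.0], 0.55)]
side mug [([240.0, 189.0], 0.73)]
```

View pics/top0.png

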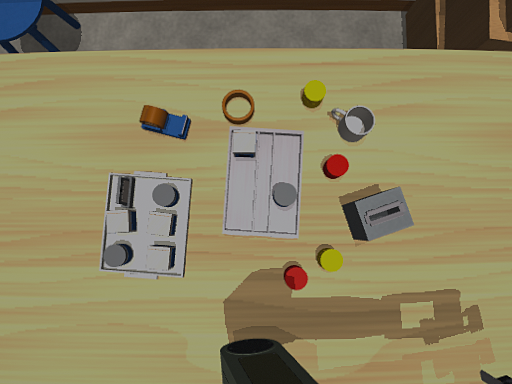

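View pics/side0.png

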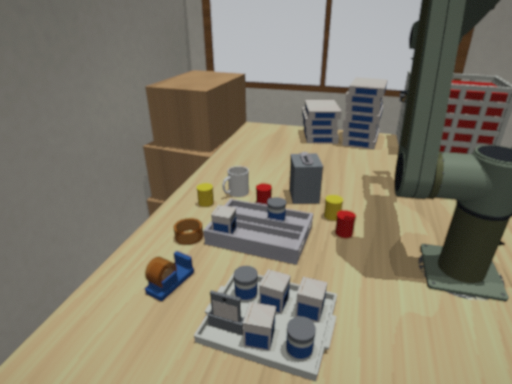

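```bash
cat >> h.py <<'E'
def tops(X,uv,ztop,tol=0.008,r=22):
    """centre of top face: fit on cloud points near pixel at height ztop"""
    u,v=map(int,uv); S=X[max(v-r,0):v+r,max(u-r,0):u+r]
    m=(abs(S[...,2]-ztop)<tol).astype(np.uint8)
    n,l,st,c=cv2.connectedComponentsWithStats(m,connectivity=4)
    if n<2: return None
    k=1+np.argmax(st[1:,4]); p=S[l==k]
    (cx,cy),(w,h),a=cv2.minAreaRect(p[:,:2].astype(np.float32))
    return np.r_[cx,cy,np.median(p[:,2]),w,h,a,len(p)]
E
python3 - <<'E'
from h import *
d=np.load('pics/top0_d.npy'); X=cloud('top',d); np.save('pics/X0.npy',X)
np.set_printoptions(suppress=True,precision=4)
for n,uv,z in [('old c',(243,144),.105),('old t',(284,194),.100),('c a',(118,220),.08),('c b',(162,223),.08),('c c',(160,255),.08),('t a',(165,195),.075),('t b',(117,255),.075),('tag',(125,185),.105),('slot',(384,214),.155)]:
    print(n,tops(X,uv,z))
# rack & tray rims
for n,(u0,v0,u1,v1),z in [('rack',(215,120,308,245),.054),('tray',(95,165,200,280),.024),('box',(345,180,420,245),.15)]:
    S=X[v0:v1,u0:u1].reshape(-1,3); p=S[abs(S[:,2]-z)<.005]
    print(n,len(p),cv2.minAreaRect(p[:,:2].astype(np.float32)),np.median(p[:,2]))
print('bench',X[330,150],X[120,420],X[300,420])
im=cv2.imread('pics/top0.png'); c=np.vstack([np.hstack([cv2.resize(im[120:245,215:310],(380,500),interpolation=cv2.INTER_CUBIC),cv2.resize(im[165:285,95:200],(420,500),interpolation=cv2.INTER_CUBIC)])])
cv2.imwrite('pics/crop0.png',c)
E
```

```text
old c [  0.677    0.0294   0.1042   0.0568   0.058   89.6055 517.    ]
old t [  0.5396  -0.0756   0.0994   0.0587   0.0564  89.2367 422.    ]
c a [  0.4739   0.3605   0.0792   0.0577   0.0608   1.2211 524.    ]
c b [  0.4678   0.2513   0.0792   0.0598   0.0586  83.1589 518.    ]
c c [  0.3794   0.2537   0.0792   0.0596   0.0591  85.5409 532.    ]
t a [  0.5437   0.2425   0.0742   0.0584   0.0578  87.6866 410.    ]
t b [  0.3845   0.3681   0.0745   0.0609   0.0542  89.7415 416.    ]
tag [  0.5537   0.3509   0.1034   0.0093   0.0695  85.9319 111.    ]
slot [   0.4864   -0.3103    0.1503    0.1092    0.1047   89.3214 1448.    ]
rack 1338 ((0.5787853002548218, -0.02123190462589264), (0.20274370908737183, 0.2906932234764099), 86.00099182128906) 0.053340980362238444
tray 1093 ((0.4664831757545471, 0.3037112355232239), (0.232280895113945, 0.29012206196784973), 85.29483795166016) 0.023118105365617092
box 1615 ((0.4867229461669922, -0.31137585639953613), (0.10121382027864456, 0.12154287844896317), 18.359216690063477) 0.14955425866329686
bench [ 0.1758  0.2925 -0.0013] [ 0.76   -0.478  -0.0022] [ 0.2491 -0.4548 -0.0004]
```

View pics/crop0.png

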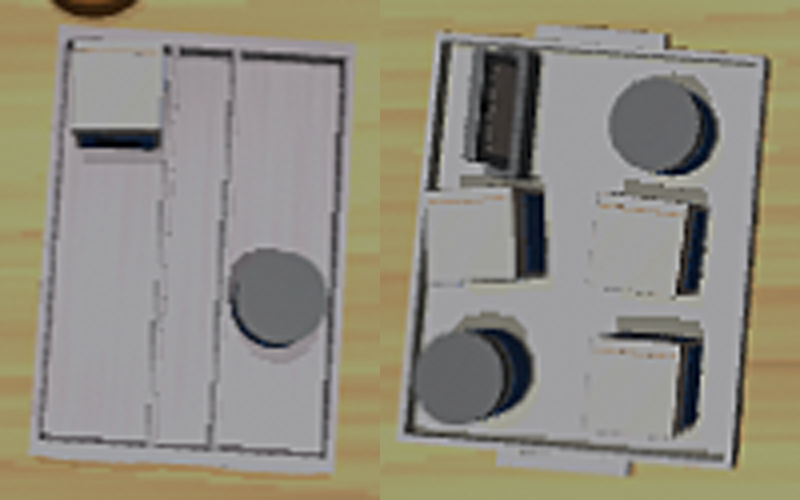

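```bash
cat >> h.py <<'E'
from scipy.spatial.transform import Rotation as R
RC=np.array([0.5788,-0.0212]); RY=np.radians(-4.0)
EX=np.array([np.cos(RY),np.sin(RY)]); EY=np.array([-np.sin(RY),np.cos(RY)])
LY={'c':.059,'t':-.059}
def lane(k,x): return RC+EX*(x-.135)+EY*LY[k]      # world xy of lane coordinate x
def tolane(k,p): d=np.asarray(p)[:2]-RC; return np.array([d@EX+.135, d@EY-LY[k]])
def down(yaw):                                     # tool-x yaw = yaw+180deg
    a=(yaw+np.pi)/2; return [0,np.cos(a),np.sin(a),0]
def blobs(reg):
    """stock in 'tray' or 'rack': list of (kind,x,y,yaw,ztop,n)"""
    p,d=viewer.camera('top'); X=cloud('top',d); out=[]
    base=.005 if reg=='tray' else .03
    c=np.array([.4665,.3037]) if reg=='tray' else RC
    D=X[...,:2]-c; a=abs(D@EX)<.15; b=abs(D@EY)<(.14 if reg=='tray' else .11)
    for k,h in (('c',.075),('t',.070)):
        m=(a&b&(abs(X[...,2]+.0008-base-h)<.0024)).astype(np.uint8)
        n,l,st,_=cv2.connectedComponentsWithStats(m,connectivity=4)
        for i in range(1,n):
            if st[i,4]>200:
                q=X[l==i]; (x,y),(w,hh),ang=cv2.minAreaRect(q[:,:2].astype(np.float32))
                yaw=np.radians((ang+45)%90-45)
                out.append((k,x,y,yaw if k=='c' else RY,np.median(q[:,2]),st[i,4],w,hh))
    return out
def show(bl):
    for b in bl: print(b[0],np.round(b[1:5],4),b[5],np.round(b[6:],3))
DEP={'c':.036,'t':.038}
def pick(k,xy,yaw,ztop):
    xy=np.asarray(xy); o=down(yaw); z=ztop-DEP[k]
    fingers.open_jaws()
    manip.goto([*xy,max(z+.12,.19)],o); manip.line_to([*xy,z],o,rate=.12)
    fingers.grab(20); w=telemetry.sense()['grip_width']; print('grip',w)
    assert .05<w<.066,w
    manip.line_to([*xy,.205],o,rate=.15)
def place(k,x,push=.014):
    """put held item at lane coordinate x, then push to the front until contact"""
    o=down(RY); zt=.03+(.075 if k=='c' else .07)-DEP[k]
    manip.goto([*lane(k,x),.205],o)
    manip.line_to([*lane(k,x),zt+.02],o,rate=.15)
    hit=manip.line_to([*lane(k,x),zt+.001],o,rate=.04,until_force=5)
    z=telemetry.sense()['tcp_pos'][2]; print('down hit',hit,z-zt)
    z=max(z,zt+.001)
    manip.line_to([*lane(k,x),z],o,rate=.04)
    h=manip.line_to([*lane(k,x-push),z],o,rate=.03,until_force=6)
    t=telemetry.sense(); e=tolane(k,t['tcp_pos']); print('push hit',h,'lane',e.round(4),'F',t['ft_force'].round(1))
    fingers.open_jaws(); p=t['tcp_pos']; manip.line_to([p[0],p[1],.205],o,rate=.15)
    print('t',telemetry.sense()['time_s']); return e[0]
E
python3 - <<'E'
from h import *
show(blobs('rack')); b=blobs('tray'); show(b)
o=[x for x in blobs('rack') if x[0]=='c']; assert len(o)==1
pick('c',o[0][1:3],o[0][3],.105); place('c',.029+.006)
show(blobs('rack')); show(blobs('tray'))
E
```

```text
c [ 0.6769  0.0293 -0.007   0.1042] 411 [0.057 0.058]
t [ 0.5393 -0.075  -0.0698  0.0995] 305 [0.056 0.057]
c [0.474  0.3601 0.0269 0.079 ] 412 [0.058 0.061]
c [ 0.468   0.2512 -0.1408  0.0792] 381 [0.059 0.058]
c [ 0.3789  0.2536 -0.0846  0.0795] 410 [0.059 0.058]
t [ 0.5429  0.2426 -0.0698  0.0744] 311 [0.059 0.056]
t [ 0.3844  0.3691 -0.0698  0.0743] 323 [0.054 0.059]
grip 0.057499678847359084
down hit True 0.0001303337760591161
push hit True lane [0.0262 0.0002] F [ 1.5 -0.6  0.4]
t 12.2583
t [ 0.5396 -0.0746 -0.0698  0.0993] 320 [0.056 0.057]
c [0.4738 0.361  0.0551 0.0792] 402 [0.058 0.06 ]
c [ 0.4675  0.2512 -0.1287  0.0793] 401 [0.059 0.058]
c [ 0.3789  0.2538 -0.0777  0.0791] 411 [0.059 0.059]
t [ 0.5431  0.2425 -0.0698  0.0743] 318 [0.059 0.057]
t [ 0.3845  0.3688 -0.0698  0.0745] 303 [0.054 0.059]
```

```bash
python3 - <<'E'
from h import *
o=[x for x in blobs('rack') if x[0]=='t']; assert len(o)==1
pick('t',o[0][1:3],o[0][3],.100); xt=place('t',.029+.006)
xc=.0262
for k in 'ccc':
    b=[x for x in blobs('tray') if x[0]==k]; b.sort(key=lambda x:x[2]); b=b[0]; print(np.round(b[:][1:],3))
    pick(k,b[1:3],b[3],.08); show(blobs('rack'))
    xc=place(k,xc+.058+.007,.016)
print(xt,xc)
E
```

```text
grip 0.05780877096276731
down hit True 0.00013106057276306843
push hit True lane [0.0277 0.    ] F [ 2.4 -1.6 -1.2]
t 20.5083
[ 4.68e-01  2.51e-01 -1.23e-01  7.90e-02  4.05e+02  5.90e-02  5.80e-02]
grip 0.057704552877142816
c [ 0.4771  0.0428 -0.0696  0.1042] 405 [0.058 0.058]
t [ 0.4684 -0.0762 -0.0698  0.0994] 326 [0.056 0.056]
down hit True 8.645429577883168e-05
push hit True lane [ 0.0859 -0.    ] F [ 1.5  1.  -0.5]
t 30.025
[ 3.79e-01  2.54e-01 -8.70e-02  7.90e-02  4.05e+02  5.90e-02  5.80e-02]
grip 0.057708996345438975
c [ 0.5048  0.039  -0.0065  0.1043] 835 [0.058 0.116]
t [ 0.4684 -0.0748 -0.0698  0.0992] 342 [0.058 0.056]
down hit True 9.762892904124909e-05
push hit True lane [0.1439 0.    ] F [2.5 0.1 0.1]
t 39.65
[4.74e-01 3.61e-01 2.00e-02 7.90e-02 4.25e+02 5.80e-02 6.00e-02]
grip 0.05828276658244571
c [ 0.5344  0.0376 -0.0409  0.1044] 1300 [0.06  0.175]
t [ 0.4682 -0.0749 -0.0698  0.0996] 329 [0.057 0.057]
down hit True 0.00010745543371643018
push hit True lane [2.023e-01 2.000e-04] F [2.8 0.3 0. ]
t 49.7417
0.02771336374900532 0.20227772627607676
```

```bash
python3 - <<'E'
from h import *
xt=.0277
for i in range(2):
    b=[x for x in blobs('tray') if x[0]=='t']; b.sort(key=lambda x:x[2]); b=b[0]; print(np.round(b[1:],3))
    pick('t',b[1:3],b[3],.075); show(blobs('rack'))
    xt=place('t',xt+.058+.007,.016)
manip.goto([.40,.30,.3],down(RY))
save('top','top1'); save('side','side1'); show(blobs('rack'))
X=cloud('top',np.load('pics/top1_d.npy')); print('tag',tops(X,(125,185),.105))
# slot: hole pixels inside the box top
m=np.zeros(X.shape[:2],bool); m[190:235,360:410]=1
S=X[190:235,360:410]; print(np.round(S[::2,::2,2]*1000)[:, :].astype(int))
for c in ('top',):
    print([(x['uv'],at_z('top',x['uv'],.15).round(4),x['p']) for x in viewer.landmark_of('top','slot')])
im=cv2.imread('pics/top1.png'); cv2.imwrite('pics/crop1.png',np.hstack([cv2.resize(im[120:245,215:310],(380,500),interpolation=cv2.INTER_CUBIC),cv2.resize(im[180:246,350:405],(417,500),interpolation=cv2.INTER_CUBIC)]))
E
```

```text
[ 5.42e-01  2.43e-01 -7.00e-02  7.40e-02  3.04e+02  5.90e-02  5.60e-02]
grip 0.05725908892667631
c [ 0.5634  0.0362 -0.0436  0.1042] 1646 [0.061 0.233]
t [ 0.4684 -0.0748 -0.0698  0.0996] 332 [0.058 0.056]
down hit True 4.537091251111819e-05
push hit True lane [ 0.086  -0.0001] F [ 3.5 -0.5 -0.6]
t 59.5083
[ 3.85e-01  3.69e-01 -7.00e-02  7.40e-02  3.04e+02  5.40e-02  5.90e-02]
grip 0.05775459281570062
c [ 0.5634  0.0361 -0.0454  0.1043] 1677 [0.061 0.233]
t [ 0.4977 -0.0766 -0.0698  0.0994] 677 [0.059 0.115]
down hit True 9.027329720997374e-05
push hit True lane [0.1439 0.    ] F [ 3.  -0.1 -0.1]
t 70.625
c [ 0.5635  0.0361 -0.0441  0.1044] 1653 [0.061 0.233]
t [ 0.5262 -0.0785 -0.0698  0.0993] 986 [0.059 0.172]
tag [5.53855360e-01 3.51079404e-01 1.03140022e-01 1.02486890e-02
 6.95898309e-02 8.63013077e+01 1.12000000e+02]
[[                  -1                   -3                    0
                    -1                    0                   -2
                     1                    1                    0
                    -3                   -1                   -6
      
[... 11725 characters left out ...]
                 116                  133
                   150                  149                  151
                   152                  146                  148
                   150                  152                  152
                   146                  148                    1
                    -3                    3                    2
                    -4                   -3                    2
                     0                   -1                   -4
                    -4]]
[([385.1, 210.9], array([ 0.4923, -0.3138,  0.15  ]), 0.84), ([238.9, 218.5], array([0.477 , 0.0413, 0.15  ]), 0.25)]<stdin>:12: RuntimeWarning: invalid value encountered in cast
```

View pics/crop1.png

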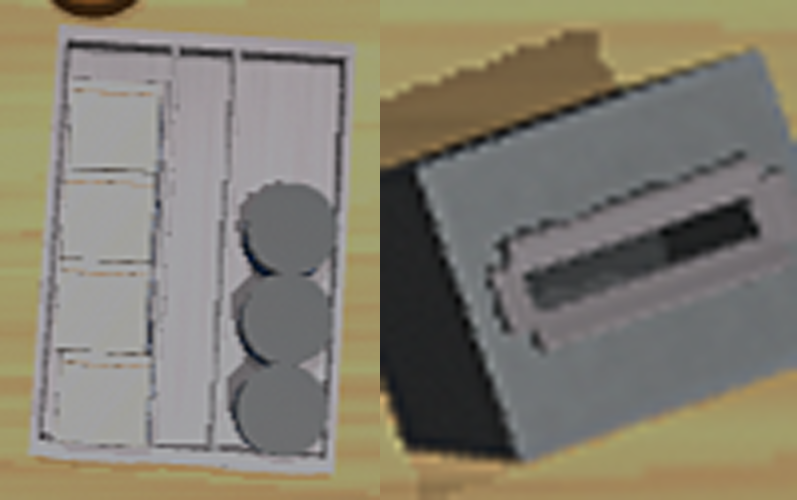

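View pics/side1.png

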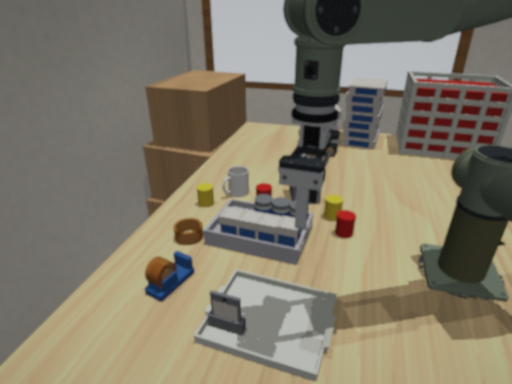

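```bash
python3 - <<'E'
from h import *
d=np.load('pics/top1_d.npy'); X=cloud('top',d)
m=np.zeros(d.shape,np.uint8); m[204:224,364:404]=(X[204:224,364:404,2]<.13)
n,l,st,c=cv2.connectedComponentsWithStats(m); k=1+np.argmax(st[1:,4]); v,u=np.where(l==k); print(st[k],c[k])
P=np.array([at_z('top',(a,b),.148)[:2] for a,b in zip(u,v)],np.float32); print('hole',cv2.minAreaRect(P),P.mean(0))
S=X[190:240,355:412]; q=S[(S[...,2]>.1535)&(S[...,2]<.17)]; print('lip',cv2.minAreaRect(q[:,:2].astype(np.float32)),q.mean(0))
S=X[180:245,340:420].reshape(-1,3); q=S[abs(S[:,2]-.15)<.004]; print('box',cv2.minAreaRect(q[:,:2].astype(np.float32)))
E
```

```text
[369 207  30  14 157] [383.26751592 213.41401274]
hole ((0.4864708185195923, -0.31069594621658325), (0.012659148313105106, 0.0748317539691925), 18.3000431060791) [ 0.486334   -0.30980334]
lip ((0.4757489264011383, -0.30369335412979126), (0.09942634403705597, 0.10008332878351212), 73.17960357666016) [ 0.48654975 -0.31159357  0.15710303]
box ((0.4863940477371216, -0.3111867308616638), (0.10150954127311707, 0.12174896150827408), 18.530946731567383)
```

```bash
python3 - <<'E'
from h import *
o=down(np.radians(-3.8)); p=[.5540,.3512]
manip.goto([*p,.19],o); show(blobs('rack'))
manip.line_to([*p,.066],o,rate=.1); fingers.grab(30); print(telemetry.sense()['grip_width'])
manip.line_to([*p,.30],o,rate=.15)
b=blobs('rack'); show(b); print(telemetry.sense()['grip_width'])
assert len(b)==2 and b[0][5]>1550 and b[1][5]>930
s=[.4865,-.311]; o=down(np.radians(18.4-180+90))
manip.goto([*s,.30],o); manip.line_to([*s,.236],o,rate=.12)
h=manip.line_to([*s,.169],o,rate=.04,until_force=8)
t=telemetry.sense(); print(h,t['tcp_pos'],t['ft_force'],t['grip_width'],t['time_s'])
E
```

```text
c [ 0.5635  0.0361 -0.045   0.1043] 1670 [0.061 0.233]
t [ 0.5262 -0.0784 -0.0698  0.0994] 1016 [0.059 0.172]
0.007678774201090475
c [ 0.5634  0.0362 -0.0428  0.1043] 1648 [0.061 0.233]
t [ 0.5262 -0.0785 -0.0698  0.0993] 996 [0.059 0.172]
0.008021575154695119
False [ 0.48666206 -0.3111219   0.16930853] [ 0.16345888  0.49332364 -0.03835252] 0.007954933879710106 82.5667
```

```bash
python3 - <<'E'
from h import *
fingers.open_jaws(); manip.pause(.5)
t=telemetry.sense(); p=t['tcp_pos']; manip.line_to([p[0],p[1],.30],None,rate=.15)
manip.goto([.35,-.45,.35],down(np.radians(-71)))
manip.pause(.5)
show(blobs('rack')); save('top','top2'); save('side','side2')
X=cloud('top',np.load('pics/top2_d.npy')); S=X[204:224,364:404]; print('slot depth hist',np.nanpercentile(S[S[...,2]<.13][:,2],[5,50,95]), 'max z',np.nanmax(X[190:240,355:412,2]))
a=cv2.imread('pics/top2.png')[90:300,90:430]; cv2.imwrite('pics/fin.png',cv2.resize(a,None,fx=2.3,fy=2.3,interpolation=cv2.INTER_CUBIC))
E
```

```text
c [ 0.5634  0.036  -0.0445  0.1044] 1665 [0.061 0.233]
t [ 0.5262 -0.0786 -0.0698  0.0994] 1008 [0.058 0.172]
slot depth hist [0.00382799 0.09764213 0.10661288] max z 0.16361945782400067
```

View pics/fin.png

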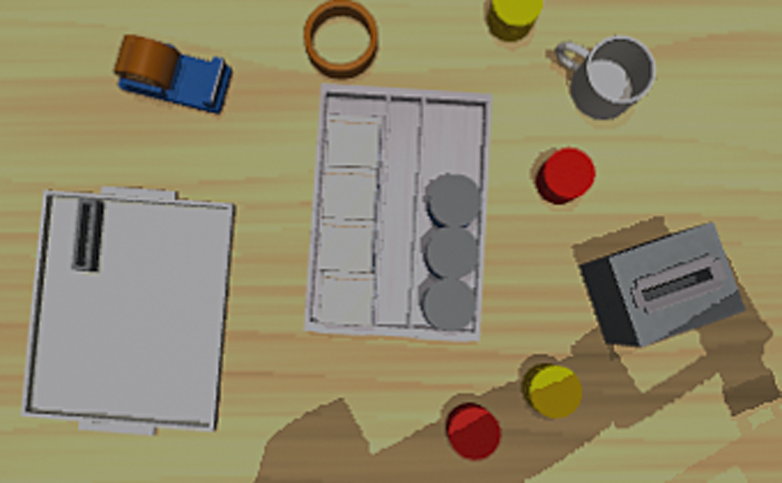

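View pics/side2.png

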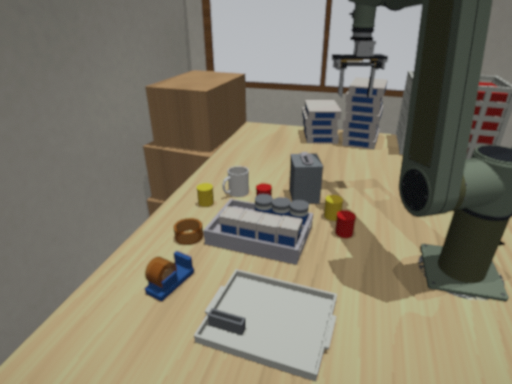

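The final pictures show four cartons at about (350, 225) and three tubs at about (450, 250), both rows closed up from the front lip. The tag is inside the box: its top edge reads about 0.10 m through the slot at (678, 285), and the bystanders have not moved.

```bash
python3 -c "
from h import *
show(blobs('rack')); print(job.job_done())"
```

```text
c [ 0.5634  0.0364 -0.0403  0.1042] 1690 [0.06  0.233]
t [ 0.5264 -0.0786 -0.0698  0.0994] 1010 [0.059 0.172]
the job is handed in; nothing more can be done
None
```

The job is handed in: both lanes are restocked with the old stock at the front lip and the new stock closed up behind it (four cartons, three tubs). The tag was then posted and sits inside the box, and nothing else on the bench was moved.

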